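# Shim the rocking dehumidifier

### The job

The small white dehumidifier on the worktop rocks, because the foot at its front right corner (front: the side towards the robot) is screwed up too short and hangs clear of the worktop. Take the thicker of the two wooden wedges and, with the wedge lying on the worktop, push its thin end in from the right-hand side under that foot, centred on it, until it jams tight and stays so by itself. Do not drive it so far that the dehumidifier is lifted off its other feet or shoved along, and leave everything else where it is.

Things in the scene. Friction and masses are not known exactly. Their poses are not given: they have to be found in the camera images.
- dehumidifier: white box, 200 mm deep (its x), 220 wide (y), 208 high, about 6 kg, loose, level on three of its four round rubber feet (32 mm across, at x +-75, y +-85 mm); the front right one (x -75, y -85) is short. Underside 34 mm above the worktop, right-hand wall at y = -110 mm. Origin on the worktop under its middle; x axis from its front to its back, y to its left, z up.
- foot_point (a point): point on the worktop straight below the middle of the short foot (x -75, y -85, z 0 mm in the dehumidifier's frame). The foot's flat sole, 32 mm across, hangs 9 to 15 mm above it; how much differs each time and is not measured. The foot does not give; lifting that corner takes about 11 N.
- wedge: thicker wooden wedge, 180 mm long, 44 wide, 28 mm thick sloping evenly to 3 mm; 90 g. Origin: middle of its flat underside; x axis along it to the thin end, z up. Grip its sides near the thick end. It slides with under 1 N; once the slope meets the foot the push climbs steeply: at 6 to 10 N it is jammed tight, from about 13 N the box lifts. Friction then holds it.
- thin_wedge: the other wooden wedge, same length and width (180 x 44 mm) but only 7 mm thick at its thick end and 3 mm at the thin end: too thin to fill the gap. Same axes and origin as the thicker one. Not to be used.
- dosing_cup: round translucent white dosing cup, 66 mm across, 50 mm high, loose, standing behind the work; origin under its middle. Leave it alone.
- tape_roll: black roll of tape lying flat, 58 mm across, 19 mm high, loose; origin under its middle. Leave it alone.
- tin: grey tin box, 70 x 114 x 37 mm, loose; origin under its middle. Leave it alone.

How it is judged:
At the end, for the whole second after the job is handed in: The thicker wedge lies flat on the worktop, at rest, and by itself presses up on the short foot with over 2.5 N; the foot's middle is over the slope, within 14 mm of the wedge's centre line. The dehumidifier is at rest, leans under 0.012 rad and is within 15 mm of where it stood (contact force between wedge and dehumidifier above 2.5 N and x of foot_point in the frame of wedge between -0.03 and 0.085 m and y of foot_point in the frame of wedge between -0.014 and 0.014 m and angle between wedge's own z axis and vertical below 0.05 rad and height (world z) of wedge below 0.004 m and angle between dehumidifier's own z axis and vertical below 0.012 rad and distance of dehumidifier from where it was at the start of the episode below 0.015 m and linear speed of each of wedge, dehumidifier below 0.005 m/s); the robot touches nothing.
It fails at once if the dehumidifier is tipped (leans more than 0.03 rad) (angle between dehumidifier's own z axis and vertical above 0.03 rad).
It fails at once if the dehumidifier is shoved more than 25 mm (distance of dehumidifier from where it was at the start of the episode above 0.025 m).
It fails at once if the thin wedge is moved more than 20 mm (distance of thin_wedge from where it was at the start of the episode above 0.02 m).
It fails at once if the dosing cup, the tape or the tin is moved more than 20 mm (distance of any of dosing_cup, tape_roll, tin from where it was at the start of the episode above 0.02 m).
It also fails if it takes over 48 s, if anything falls off the work surface, if the arm or the gripper's body presses on something with over 40 N, if the wrist force passes 120 N, or if a joint passes its speed limit or range.

### The arm

A 7-joint arm with a two-finger parallel gripper is mounted at the origin on a cart in front of the work surface, level with it; the furniture and walls round the work are solid. World frame = base frame: x ahead of the robot, y to its left, z up, the work surface at z = 0. Lengths are in m, angles in rad, forces in N, time in s.
With the tool pointing down it reaches from about 0.35 to 0.9 m from the base axis. Payload 8.1 kg.
Tool frame: the origin (TCP) lies on the centre line of the jaws, within the pads' length; the fingertips stand 14 mm ahead of it and the grasp point (between the pads) lies 5 mm behind it; z points along the fingers, y is the direction in which the jaws open and shut (so a half turn about z gives the same grasp; the last joint's range is limited). The gripper opens to 92 mm and grips with 3 to 60 N. Pads are 19 mm wide; open, the fingers measure 130 mm over their backs; the gripper's body (75 mm by 190 mm) begins 47 mm behind the grasp point.
Start: joints at [0.63, 0.434, 0.025, 1.573, -0.012, 1.134, -0.075], TCP at [0.464, -0.418, 0.241] pointing down, gripper open.
Joint ranges: [-2.62, 2.62], [-0.44, 2.09], [-1.27, 1.32], [0.08, 2.57], [-1.32, 4.46], [0.12, 2], [-2.74, 2.74]. Speed limits (rad/s): [2.22, 2.22, 3.01, 3.01, 3.14, 3.14, 3.14].

### API

Orientations are given as a rotation vector (axis times angle).
In Python, from cell import observe, eyes, arm gives the robot as it stands.
- The arm moves only by the tool step_arm, never from a script. Its argument "series" is a list that holds one entry, the list of rows, each a list of 5 numbers: the finger opening in m, from 0 to 0.0918, then the shift along the world's x, y, z in m, then the turn about the world's z in degrees. In form: [[[hand, dx, dy, dz, spin], ...]]. A call has 1 to 20 rows; each row is the pose to reach, as a shift and turn from the pose measured when the call began; what a row does not reach only later rows make up. A row lasts 1/12 s, in which the tool goes at most 41.7 mm and 7.16 degrees, less where a joint would pass 70% of its speed; a pose out of reach is approached as far as the arm can. A call with a gripper value outside its range is refused whole. The fingers move at their own pace and stop on an object; "squeeze" is the grip in N (left out, the last holds). Time passes only in rows, so rows that repeat a pose let the fingers close. It gives the time, the measured TCP pose, the force and the opening at its end, in the units of the state.
- observe(): the state, without advancing time (a new reading comes with each control period).
- eyes.get_image(name): name is "scene" or "top" or "wrist"; returns (picture, depth): 480x640x3 uint8, red, green, blue; 480x640 float32, m along the optical axis (not along the pixel's ray), 0 where there is no reading.
- eyes.camera_params(name): a dict with "intrinsics" (3x3 intrinsics, pixels), "position" and "attitude" of the camera in the world. Camera axes: x right, y down, z forward; pixel columns grow to the right and rows downward; lengths in m; the calibration is good to about 2 mm. The wrist camera is an equidistant fisheye: a pixel r from the principal point sees the ray r / f radians off the axis. A picture is of the moment at which its call begins: read the wrist's pose just before it. camera_params takes no time and is no camera call; for the wrist camera it gives the pose at the moment of the call.
- arm.sign_off(): hands the job in, once; it reports no verdict.
The state is a dict: "clock": time; "joints": joint angles; "dq": joint speeds; "joint_efforts": joint torques, N m; "position": TCP position; "ee_rot": TCP orientation; "force": force on the tool from outside, world axes, zero at the start; "ft_torque": the same for the moment, N m; "width": opening from 0.0 (shut) to 1.0 (fully open).
Only numpy, scipy, OpenCV 4.12 (cv2) and the standard library are available. Lean on these libraries where they do the work, as an engineer would, in place of code of your own. Each camera call takes 0.05 s, during which the arm holds its last target.

## Working session

There is one attempt and no reset: what is moved stays moved. The work goes in short steps, Python scripts to look and compute and a tool call to move; the robot and the scene stay as the last step left them, time stands still between calls to the robot, and variables do not carry over. Pictures are saved under pics/ and viewed, and the job is handed in when it is done.

Besides the shell and the picture viewer there is one more tool, called after "Request:" in YAML: its name, and indented under it one key for each argument. step_arm: Moves the arm, as the interface text tells. Its arguments: {"type":"object","properties":{"series":{"type":"array"},"squeeze":{"type":"number"}},"required":["series"]}

```bash
ls; mkdir -p pics; python3 - <<'E'
from cell import observe, eyes, arm
import cv2,numpy as np
s=observe();print(s['clock'],s['position'],s['ee_rot'],s['force'],s['width'])
for n in ['scene','top','wrist']:
    p=eyes.camera_params(n);print(n,p)
    im,d=eyes.get_image(n)
    cv2.imwrite(f'pics/{n}0.png',im[...,::-1]);np.savez(f'{n}0.npz',im=im,d=d,K=p['intrinsics'],pos=p['position'],att=p['attitude'])
E
```

```text
pics
0.0 [ 0.46405218 -0.41792856  0.23994044] [-2.86878050e+00 -1.27721763e+00  1.29970512e-03] [ 0.56445528 -0.69238235  0.32379856] 1.000354549912146
scene {'intrinsics': array([[537.54049296,   0.        , 325.35051976],
       [  0.        , 537.54049296, 235.72112519],
       [  0.        ,   0.        ,   1.        ]]), 'position': array([-0.16924148,  0.5049191 ,  1.150928  ]), 'attitude': array([-1.26844745,  2.38209338, -0.87555271])}
top {'intrinsics': array([[590.1373955 ,   0.        , 319.98862357],
       [  0.        , 590.1373955 , 244.32910723],
       [  0.        ,   0.        ,   1.        ]]), 'position': array([ 0.04777423, -0.04272577,  1.46935107]), 'attitude': array([-1.99221347,  2.04065744, -0.3822833 ])}
wrist {'intrinsics': array([[371.64829954,   0.        , 324.41823035],
       [  0.        , 371.64829954, 237.86390559],
       [  0.        ,   0.        ,   1.        ]]), 'position': array([ 0.51260842, -0.36460706,  0.38414851]), 'attitude': array([ 2.69456365, -1.03470088, -0.14295698])}
```

View pics/scene0.png

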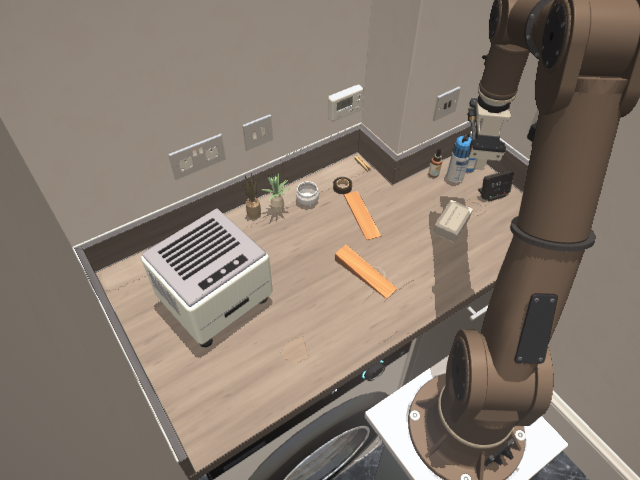

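View pics/top0.png

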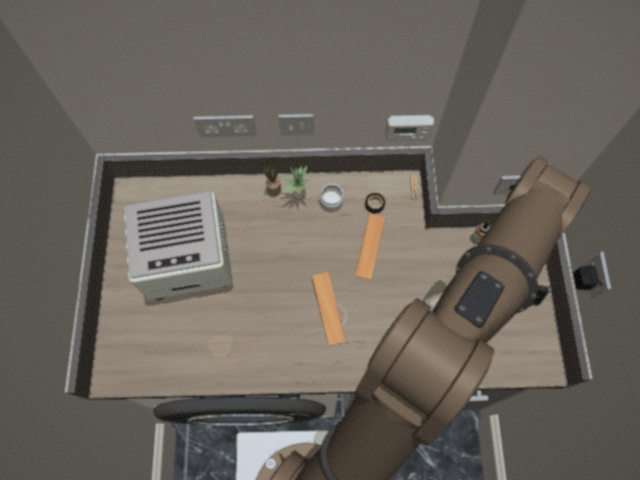

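View pics/wrist0.png

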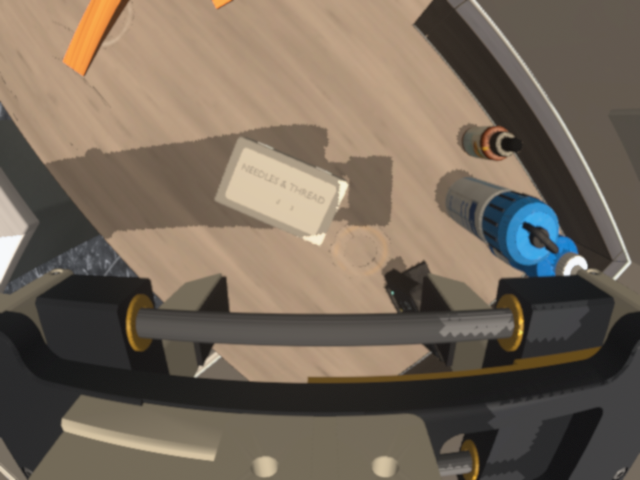

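The scene and top pictures show the dehumidifier at the left of the top view (~175,245). The two orange wedges lie at about (328,308), which looks thicker, and (370,246). Cup (332,197), tape (375,203), and the tin is hidden under the arm. Measuring now.

```bash
cat > h.py <<'E'
import numpy as np,cv2
from scipy.spatial.transform import Rotation as R
def load(n):
    z=np.load(n+'.npz');return {k:z[k] for k in z.files}
def rays(c,uv):
    uv=np.asarray(uv,float).reshape(-1,2);K=c['K']
    d=np.c_[(uv[:,0]-K[0,2])/K[0,0],(uv[:,1]-K[1,2])/K[1,1],np.ones(len(uv))]
    return d@R.from_rotvec(c['att']).as_matrix().T
def plane(c,uv,z):
    r=rays(c,uv);t=(z-c['pos'][2])/r[:,2];return c['pos']+r*t[:,None]
def cloud(c):
    v,u=np.mgrid[0:480,0:640];d=c['d'].ravel()
    p=c['pos']+rays(c,np.c_[u.ravel(),v.ravel()])*d[:,None];p[d==0]=np.nan
    return p.reshape(480,640,3)
E
python3 - <<'E'
from h import *
for n in ['scene0','top0']:
    c=load(n);P=cloud(c);hsv=cv2.cvtColor(c['im'],cv2.COLOR_RGB2HSV)
    m=((hsv[...,0]>5)&(hsv[...,0]<20)&(hsv[...,1]>165)&(hsv[...,2]>120)).astype(np.uint8)
    k,l,st,ce=cv2.connectedComponentsWithStats(m)
    for i in range(1,k):
        if st[i,4]<300: continue
        q=P[l==i];q=q[~np.isnan(q[:,0])]
        print(n,st[i],ce[i])
        rect=cv2.minAreaRect(np.argwhere(l==i)[:,::-1].astype(np.float32));print(' rect',rect)
        xy=q[:,:2];mu=xy.mean(0);u,s,vt=np.linalg.svd(xy-mu,full_matrices=False);a=vt[0]*(1 if vt[0][0]<0 else -1)
        t=(xy-mu)@a;w=(xy-mu)@np.array([-a[1],a[0]])
        mm=np.abs(w)<.012
        print(' mean',mu,'axis',a,np.degrees(np.arctan2(a[1],a[0])),'t',np.percentile(t,[1,99]),'w',np.percentile(w,[2,98]))
        for b in np.arange(-.09,.09,.02):
            k2=mm&(t>b)&(t<b+.02);print('   %.2f %.4f'%(b+.01,np.median(q[k2,2]) if k2.any() else -1))
    tb=P[330:360,220:280].reshape(-1,3) if n=='scene0' else P[280:320,240:300].reshape(-1,3)
    print('table z',np.nanmedian(tb[:,2]))
    # dehumidifier top
    m=(P[...,2]>.195)&(P[...,2]<.22)&(P[...,1]>.15)&(P[...,0]>.3)
    q=P[m];print('top n',len(q),q.min(0),q.max(0))
    # use ransac-free hull rect
    hull=cv2.minAreaRect(q[:,:2].astype(np.float32));print(hull,cv2.boxPoints(hull),np.median(q[:,2]))
E
```

```text
table z 0.0005012853196355582
top n 7629 [0.30159578 0.15020672 0.19500194] [0.86813451 0.53923101 0.21994429]
((0.5848362445831299, 0.3447819650173187), (0.38897085189819336, 0.5666117668151855), 89.98064422607422) [[0.30146468 0.15039225]
 [0.86807644 0.15020086]
 [0.8682078  0.5391717 ]
 [0.30159605 0.5393631 ]] 0.2022712887016338
table z -0.00023646884684180858
top n 8489 [0.30044751 0.15000462 0.1950064 ] [0.86427083 0.54443479 0.21995165]
((0.5825194120407104, 0.3469768166542053), (0.5637993216514587, 0.3944249451160431), 0.05067045986652374) [[0.30044547 0.5439399 ]
 [0.30079427 0.14951514]
 [0.8645934  0.15001374]
 [0.8642446  0.5444385 ]] 0.20168909163247917
```

```bash
python3 - <<'E'
from h import *
a=load('scene0')['im'][190:360,120:410];b=load('top0')['im'][170:360,110:400]
cv2.imwrite('pics/c1.png',cv2.resize(a,None,fx=2.7,fy=2.7,interpolation=cv2.INTER_CUBIC)[...,::-1])
cv2.imwrite('pics/c2.png',cv2.resize(b,None,fx=2.7,fy=2.7,interpolation=cv2.INTER_CUBIC)[...,::-1])
E
```

```text
(no output)
```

View pics/c1.png

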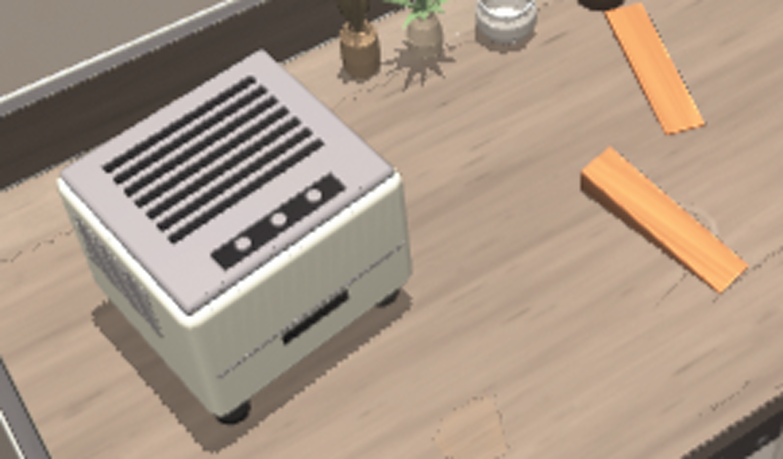

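View pics/c2.png

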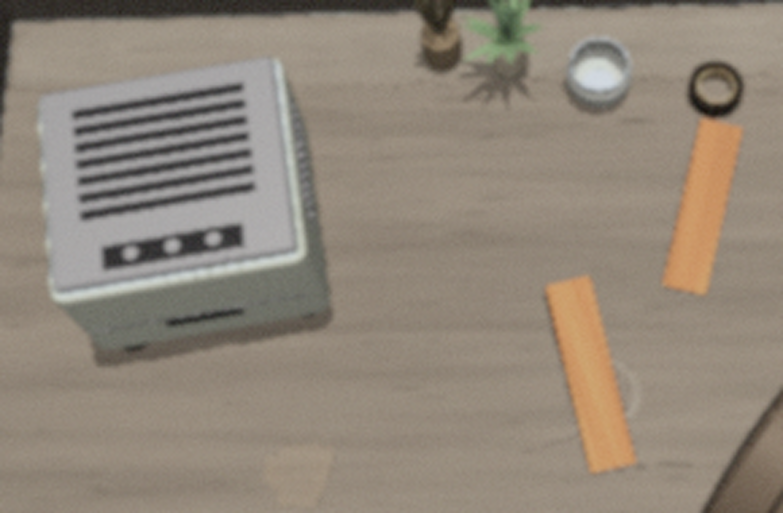

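The nearer wedge shows a tall dark end face at its far end (crop 1: 590,180), so it is the thicker one, and its thin end points towards the robot. The colour threshold missed the wedges, so I'm fixing the masks.

```bash
python3 - <<'E'
from h import *
for n in ['scene0','top0']:
    c=load(n);P=cloud(c);hsv=cv2.cvtColor(c['im'],cv2.COLOR_RGB2HSV)
    print(n,hsv[270,365],hsv[308,328],hsv[330,280])
    m=((hsv[...,0]<20)&(hsv[...,1]>125)&(hsv[...,2]>150)).astype(np.uint8)
    k,l,st,ce=cv2.connectedComponentsWithStats(m)
    for i in range(1,k):
        if st[i,4]<300: continue
        print(st[i],ce[i])
        q=P[l==i];q=q[~np.isnan(q[:,0])]
        r=cv2.minAreaRect(q[:,:2].astype(np.float32))
        bp=cv2.boxPoints(r);print(' rect',r,bp.round(3).tolist())
        s=bp[np.argmin(bp[:,1])]
        e=sorted([bp[1]-bp[0],bp[2]-bp[1]],key=np.linalg.norm);a=e[1]/np.linalg.norm(e[1]);a*=-np.sign(a[0])
        t=(q[:,:2]-r[0])@a;w=(q[:,:2]-r[0])@np.array([-a[1],a[0]]);mm=np.abs(w)<.012
        print(' axis deg',np.degrees(np.arctan2(a[1],a[0])),[(round(b+.01,2),round(float(np.median(q[mm&(t>b)&(t<b+.02),2])),4)) for b in np.arange(-.09,.09,.02) if (mm&(t>b)&(t<b+.02)).any()])
    # dehumidifier top: connected comp of z band
    m=((P[...,2]>.19)&(P[...,2]<.225)&(P[...,1]>.1)&(P[...,0]>.35)).astype(np.uint8)
    m=cv2.morphologyEx(m,cv2.MORPH_OPEN,np.ones((5,5)))
    k,l,st,ce=cv2.connectedComponentsWithStats(m);i=1+np.argmax(st[1:,4]);print(st[i],ce[i])
    q=P[l==i];r=cv2.minAreaRect(q[:,:2].astype(np.float32));print('box',r,cv2.boxPoints(r).round(3).tolist(),np.median(q[:,2]))
E
```

```text
scene0 [ 17 130 252] [ 14  60 187] [ 14  60 192]
[344 192  37  48 708] [361.6680791  215.09463277]
 rect ((0.6173301935195923, -0.18130500614643097), (0.04614880308508873, 0.18224619328975677), 75.38401794433594) [[0.5230000019073486, -0.1809999942779541], [0.699999988079071, -0.22699999809265137], [0.7110000252723694, -0.18199999630451202], [0.5350000262260437, -0.13600000739097595]]
 axis deg 165.384 [(np.float64(-0.08), 0.0081), (np.float64(-0.06), 0.0077), (np.float64(-0.04), 0.0074), (np.float64(-0.02), 0.0065), (np.float64(0.0), 0.0073), (np.float64(0.02), 0.0058), (np.float64(0.04), 0.0044), (np.float64(0.06), 0.0045), (np.float64(0.08), 0.004)]
[336 245  61  53 973] [365.69989723 271.04727646]
 rect ((0.44607454538345337, -0.0663481280207634), (0.17991162836551666, 0.04586613178253174), 12.074585914611816) [[0.3529999852180481, -0.06300000101327896], [0.3630000054836273, -0.1080000028014183], [0.5389999747276306, -0.07000000029802322], [0.5289999842643738, -0.02500000037252903]]
 axis deg -167.92542 [(np.float64(-0.08), 0.0272), (np.float64(-0.06), 0.0256), (np.float64(-0.04)
[... 853 characters left out ...]
, -0.18700000643730164], [0.5389999747276306, -0.14100000262260437]]
 axis deg 164.80327 [(np.float64(-0.08), 0.0055), (np.float64(-0.06), 0.0059), (np.float64(-0.04), 0.0054), (np.float64(-0.02), 0.0042), (np.float64(0.0), 0.0062), (np.float64(0.02), 0.0045), (np.float64(0.04), 0.0038), (np.float64(0.06), 0.0032), (np.float64(0.08), 0.0028)]
[ 124  192   96   88 6625] [170.82490566 234.62943396]
box ((0.5836319923400879, 0.2996491491794586), (0.19290170073509216, 0.212744802236557), 9.393891334533691) [[0.47099998593330383, 0.3889999985694885], [0.5059999823570251, 0.17900000512599945], [0.6959999799728394, 0.20999999344348907], [0.6610000133514404, 0.41999998688697815]] 0.20103826670433422
```

```bash
python3 - <<'E'
from h import *
a=load('scene0')['im'][60:240,400:560]
cv2.imwrite('pics/c3.png',cv2.resize(a,None,fx=3.2,fy=3.2,interpolation=cv2.INTER_CUBIC)[...,::-1])
from cell import observe,eyes
s=observe();p=eyes.camera_params('wrist')
M=R.from_rotvec(s['ee_rot']).as_matrix();print(M.round(3));print('cam in tool',(M.T@(p['position']-s['position'])).round(3)); print('cam axes in tool',(M.T@R.from_rotvec(p['attitude']).as_matrix()).round(2))
yaw=np.radians(9.25);c=np.array([.5836,.2997]);ex=np.array([np.cos(yaw),np.sin(yaw)]);ey=np.array([-ex[1],ex[0]])
f=c-.075*ex-.085*ey;print('foot',f,'wall pt',f-.025*ey)
# front-face check: body points z .05-.18
for n in ['scene0','top0']:
    P=cloud(load(n)).reshape(-1,3);q=P[(P[:,2]>.06)&(P[:,2]<.17)&(np.abs(P[:,0]-.58)<.14)&(np.abs(P[:,1]-.3)<.15)]
    l=np.c_[(q[:,:2]-c)@ex,(q[:,:2]-c)@ey];print(n,len(q),np.percentile(l,[1,50,99],axis=0).round(4).tolist())
E
```

```text
[[ 0.669  0.743 -0.001]
 [ 0.743 -0.669  0.001]
 [-0.    -0.001 -1.   ]]
cam in tool [ 0.072  0.    -0.144]
cam axes in tool [[-0.   -0.96 -0.27]
 [ 1.   -0.   -0.  ]
 [ 0.   -0.27  0.96]]
foot [0.52323839 0.20374962] wall pt [0.52725695 0.17907471]
scene0 3005 [[-0.1008, -0.1045], [-0.0975, 0.0386], [0.081, 0.109]]
top0 1709 [[-0.1012, -0.1114], [-0.0983, -0.026], [0.0779, 0.1024]]
```

View pics/c3.png

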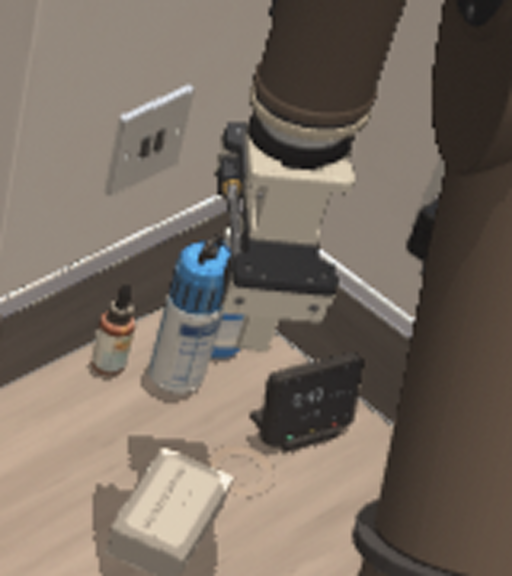

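Request:
step_arm:
  series:
    - [[0.08,0.01,0.03,0,7],[0.08,0.015,0.06,0,14],[0.08,0.02,0.09,0,21],[0.08,0.025,0.12,0,28],[0.08,0.03,0.15,0,35],[0.08,0.035,0.18,0,42],[0.08,0.04,0.21,0,49],[0.08,0.045,0.24,0,56],[0.08,0.05,0.27,-0.01,63],[0.08,0.055,0.3,-0.02,70],[0.08,0.058,0.33,-0.03,77],[0.08,0.058,0.35,-0.04,84],[0.08,0.058,0.368,-0.05,91],[0.08,0.058,0.368,-0.06,98],[0.08,0.058,0.368,-0.07,105],[0.08,0.058,0.368,-0.08,112],[0.08,0.058,0.368,-0.09,119],[0.08,0.058,0.368,-0.1,126],[0.08,0.058,0.368,-0.1,133],[0.08,0.058,0.368,-0.1,140]]
  squeeze: 30

```text
clock: 1.82
position: [0.5215, -0.0501, 0.1393]
ee_rot: [0.229, -3.132, 0.001]
force: [0.6, 0.4, -0.1]
width: 0.871
```

```bash
python3 - <<'E'
from cell import observe, eyes
import cv2,numpy as np
from scipy.spatial.transform import Rotation as R
s=observe();print(s['joints'].round(2))
p=eyes.camera_params('wrist');im,d=eyes.get_image('wrist')
cv2.imwrite('pics/w1.png',im[...,::-1])
hsv=cv2.cvtColor(im,cv2.COLOR_RGB2HSV)
m=((hsv[...,0]<20)&(hsv[...,1]>125)&(hsv[...,2]>150)).astype(np.uint8)
k,l,st,ce=cv2.connectedComponentsWithStats(m);K=p['intrinsics'];M=R.from_rotvec(p['attitude']).as_matrix()
for i in range(1,k):
    if st[i,4]<800: continue
    v,u=np.nonzero(l==i);x=(u-K[0,2])/K[0,0];y=(v-K[1,2])/K[1,1];r=np.hypot(x,y)
    ray=np.c_[np.sin(r)*x/r,np.sin(r)*y/r,np.cos(r)]
    dd=d[v,u];q=p['position']+(ray*(dd/ray[:,2])[:,None])@M.T;q=q[dd>0]
    rr=cv2.minAreaRect(q[:,:2].astype(np.float32));print(st[i],rr,cv2.boxPoints(rr).round(3).tolist(),q[:,2].min(),q[:,2].max())
E
```

```text
[ 0.45  0.46 -0.62  1.9   0.34  0.89  1.38]
[  278    15    78   244 14299] ((0.45090875029563904, -0.06712129712104797), (0.19052699208259583, 0.04544695466756821), 12.854811668395996) [[0.3529999852180481, -0.06599999964237213], [0.3630000054836273, -0.10999999940395355], [0.5490000247955322, -0.06800000369548798], [0.5389999747276306, -0.024000000208616257]] -0.0020001167522404883 0.029487543374155434
[ 151  215   64   91 3382] ((0.5368655920028687, -0.15213648974895477), (0.05568632856011391, 0.13672611117362976), 55.75315475463867) [[0.4650000035762787, -0.13699999451637268], [0.578000009059906, -0.21400000154972076], [0.609000027179718, -0.1679999977350235], [0.4959999918937683, -0.09099999815225601]] -0.0017015998486317185 0.197189854525466
```

View pics/w1.png

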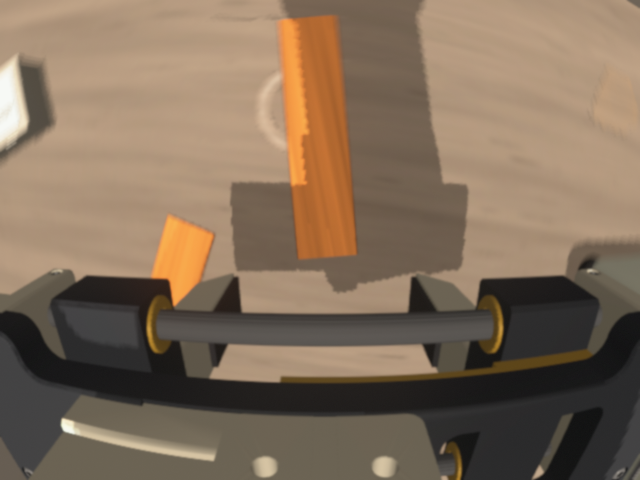

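The wrist picture shows the wedge lying lengthwise between the fingers, with its thick end at about (327,258). Its heading agrees with the fixed views. Descending and gripping.

Request:
step_arm:
  series:
    - [[0.08,0,0,-0.02,2],[0.08,0,0,-0.045,4],[0.08,0,0,-0.07,4],[0.08,0,0,-0.09,4],[0.08,0,0,-0.105,4],[0.08,0,0,-0.115,4],[0.08,0,0,-0.12,4],[0.08,0,0,-0.12,4],[0.04,0,0,-0.12,4],[0.03,0,0,-0.12,4],[0.03,0,0,-0.12,4],[0.03,0,0,-0.12,4],[0.03,0,0,-0.12,4],[0.03,0,0,-0.12,4],[0.03,0,0,-0.12,4],[0.03,0,0,-0.12,4]]

```text
clock: 3.2
position: [0.5219, -0.0503, 0.0198]
ee_rot: [0.351, -3.121, 0.002]
force: [-0.8, -0.3, 4.6]
width: 0.473
```

Request:
step_arm:
  series:
    - [[0.03,0,0,0.02,0],[0.03,0,0,0.04,-5],[0.03,0,0,0.04,-11],[0.03,0,-0.01,0.04,-17],[0.03,0,-0.02,0.04,-23],[0.03,0.005,-0.03,0.04,-29],[0.03,0.01,-0.03,0.04,-35],[0.03,0.01,-0.03,0.04,-41],[0.03,0.01,-0.03,0.04,-47],[0.03,0.015,-0.02,0.04,-53],[0.03,0.02,-0.01,0.04,-59],[0.03,0.025,0,0.04,-65],[0.03,0.03,0.01,0.04,-71],[0.03,0.034,0.015,0.04,-77],[0.03,0.034,0.02,0.04,-83],[0.03,0.034,0.025,0.04,-88],[0.03,0.034,0.025,0.04,-92],[0.03,0.034,0.025,0.04,-93.6],[0.03,0.034,0.025,0.04,-93.6],[0.03,0.034,0.025,0.04,-93.6]]

```text
clock: 4.87
position: [0.5558, -0.0255, 0.0597]
ee_rot: [-2.032, -2.394, 0.001]
force: [-0.4, 0.0, -0.8]
width: 0.475
```

```bash
cat > wl.py <<'E'
from cell import observe, eyes
import sys
from h import *
tag=sys.argv[1]
s=observe();print(s['clock'],s['position'].round(4),s['joints'].round(2),s['force'].round(1),round(float(s['width'])*91.8,1))
M=R.from_rotvec(s['ee_rot']).as_matrix();print('toolx yaw',np.degrees(np.arctan2(M[1,0],M[0,0])),'tilt',np.degrees(np.arccos(-M[2,2])))
for n in sys.argv[2:]:
    p=eyes.camera_params(n);im,d=eyes.get_image(n)
    cv2.imwrite(f'pics/{n}{tag}.png',im[...,::-1]);np.savez(f'{n}{tag}.npz',im=im,d=d,K=p['intrinsics'],pos=p['position'],att=p['attitude'])
    hsv=cv2.cvtColor(im,cv2.COLOR_RGB2HSV)
    m=((hsv[...,0]<20)&(hsv[...,1]>125)&(hsv[...,2]>140)).astype(np.uint8)
    k,l,st,ce=cv2.connectedComponentsWithStats(m);c=dict(K=p['intrinsics'],pos=p['position'],att=p['attitude'],d=d)
    if n!='wrist': P=cloud(c)
    else:
        K=c['K'];v,u=np.mgrid[0:480,0:640];x=(u-K[0,2])/K[0,0];y=(v-K[1,2])/K[1,1];r=np.hypot(x,y)+1e-9
        ray=np.stack([np.sin(r)*x/r,np.sin(r)*y/r,np.cos(r)],-1);P=c['pos']+(ray*(d/ray[...,2])[...,None])@R.from_rotvec(c['att']).as_matrix().T;P[d==0]=np.nan
        np.save(f'P{tag}.npy',P)
    for i in range(1,k):
        if st[i,4]<250: continue
        q=P[l==i];q=q[~np.isnan(q[:,0])];rr=cv2.minAreaRect(q[:,:2].astype(np.float32));print(n,st[i],rr,cv2.boxPoints(rr).round(3).tolist(),q[:,2].min().round(3),q[:,2].max().round(3))
E
python3 wl.py 2 wrist scene
```

```text
4.8667 [ 0.5558 -0.0255  0.0597] [ 0.04  0.55 -0.13  1.92  0.11  0.69  0.01] [-0.4  0.  -0.8] 43.6
toolx yaw 99.3439764001677 tilt 0.09936079838170873
wrist [  272     0   111   314 32056] ((0.5500248670578003, 0.04196875914931297), (0.0517396442592144, 0.13327954709529877), 8.57875919342041) [[0.5149999856948853, 0.10400000214576721], [0.5339999794960022, -0.02800000086426735], [0.5860000252723694, -0.019999999552965164], [0.5659999847412109, 0.1120000034570694]] -0.001 0.125
scene [348 192  29  46 393] ((0.5800423622131348, -0.15941360592842102), (0.06493544578552246, 0.2727288603782654), 58.963924407958984) [[0.44600000977516174, -0.11699999868869781], [0.6800000071525574, -0.257999986410141], [0.7139999866485596, -0.20200000703334808], [0.47999998927116394, -0.061000000685453415]] -0.001 0.159
scene [276 233  57  51 650] ((0.5433124899864197, 0.05584125593304634), (0.0447961650788784, 0.16997788846492767), 9.229964256286621) [[0.5080000162124634, 0.13600000739097595], [0.5350000262260437, -0.03200000151991844], [0.5789999961853027, -0.024000000208616257], [0.5519999861717224, 0.14300000667572021]] 0.037 0.071
```

View pics/wrist2.png

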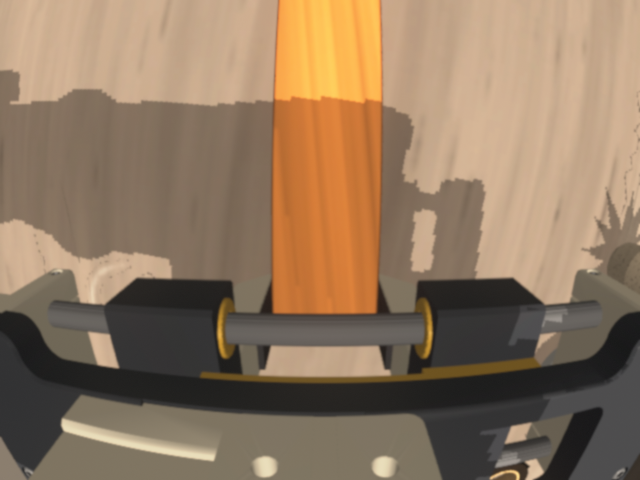

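View pics/scene2.png

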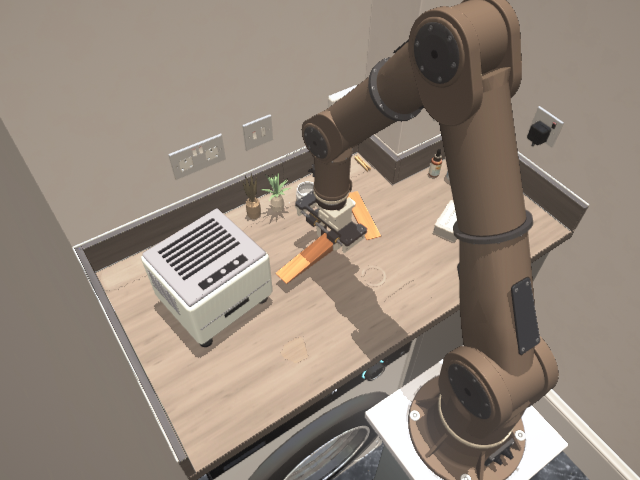

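The wedge is held along the push direction. The wrist view shows it centred between the fingers and the scene view has its tip near (280,275). Check where the foot projects before lining up.

```bash
python3 - <<'E'
from h import *
c=load('scene2');F=np.array([.5232,.2037]);a=np.linspace(0,2*np.pi,9)[:-1]
Rm=R.from_rotvec(c['att']).as_matrix()
def proj(X): 
    y=(X-c['pos'])@Rm;return y[:,:2]/y[:,2:]*c['K'][0,0]+c['K'][:2,2]
im=c['im'].copy();s=8;x0,y0=220,250
big=cv2.resize(im[y0:y0+70,x0:x0+95],None,fx=s,fy=s,interpolation=cv2.INTER_CUBIC)
a=np.linspace(0,2*np.pi,40)
for z,col in [(.012,(255,0,0)),(.034,(0,255,0))]:
    p=proj(np.c_[F[0]+.016*np.cos(a),F[1]+.016*np.sin(a),0*a+z])
    cv2.polylines(big,[((p-[x0,y0]+.5)*s).astype(np.int32)],True,col,1)
cv2.imwrite('pics/f2.png',big[...,::-1])
E
```

```text
(no output)
```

View pics/f2.png

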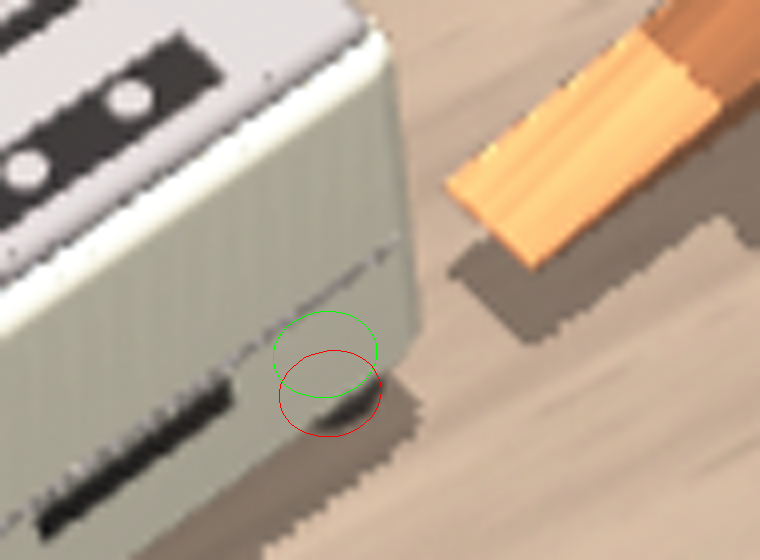

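The projected foot ring coincides with the dark foot visible below the front edge (scene ~266,301), so the foot point holds. Lowering onto the worktop, 4.5 mm over and 25 mm forward.

Request:
step_arm:
  series:
    - [[0.03,0.004,0.001,-0.005,0],[0.03,0.004,0.001,-0.015,0],[0.03,0.004,0.001,-0.025,0],[0.03,0.004,0.001,-0.033,0],[0.03,0.004,0.001,-0.038,0],[0.03,0.004,0.001,-0.04,0],[0.03,0.003,0.01,-0.04,0],[0.03,0.001,0.02,-0.04,0],[0.03,0.0005,0.0255,-0.04,0],[0.03,0.0005,0.0255,-0.04,0],[0.03,0.0005,0.0255,-0.04,0]]

```text
clock: 5.88
position: [0.5562, 0.0007, 0.0195]
ee_rot: [-2.031, -2.394, 0.001]
force: [-0.3, 0.7, -0.5]
width: 0.481
```

```bash
python3 wl.py 3 scene wrist; python3 - <<'E'
from h import *
b=load('scene3')['im'][240:330,220:345];cv2.imwrite('pics/f3.png',cv2.resize(b,None,fx=6,fy=6,interpolation=cv2.INTER_CUBIC)[...,::-1])
E
```

```text
5.8833 [0.5562 0.0007 0.0195] [-0.01  0.61 -0.12  1.94  0.12  0.6  -0.04] [-0.3  0.7 -0.5] 44.2
toolx yaw 99.39453587420604 tilt 0.11969137569742533
scene [344 192  33  48 557] ((0.6205962896347046, -0.1830773949623108), (0.04413815587759018, 0.1915169209241867), 75.04137420654297) [[0.5220000147819519, -0.18000000715255737], [0.7070000171661377, -0.2290000021457672], [0.718999981880188, -0.1860000044107437], [0.5339999794960022, -0.13699999451637268]] -0.003 0.015
scene [273 247  51  50 595] ((0.5425084829330444, 0.08153436332941055), (0.0454944483935833, 0.16904905438423157), 9.352987289428711) [[0.5059999823570251, 0.16099999845027924], [0.5339999794960022, -0.006000000052154064], [0.5789999961853027, 0.0020000000949949026], [0.5509999990463257, 0.16899999976158142]] -0.002 0.032
wrist [  271     0   111   314 31299] ((0.5455780029296875, 0.06665042787790298), (0.04689071699976921, 0.13307559490203857), 7.447411060333252) [[0.5139999985694885, 0.12999999523162842], [0.531000018119812, -0.0020000000949949026], [0.5770000219345093, 0.004000000189989805], [0.5600000023841858, 0.13600000739097595]] -0.002 0.085
```

View pics/f3.png

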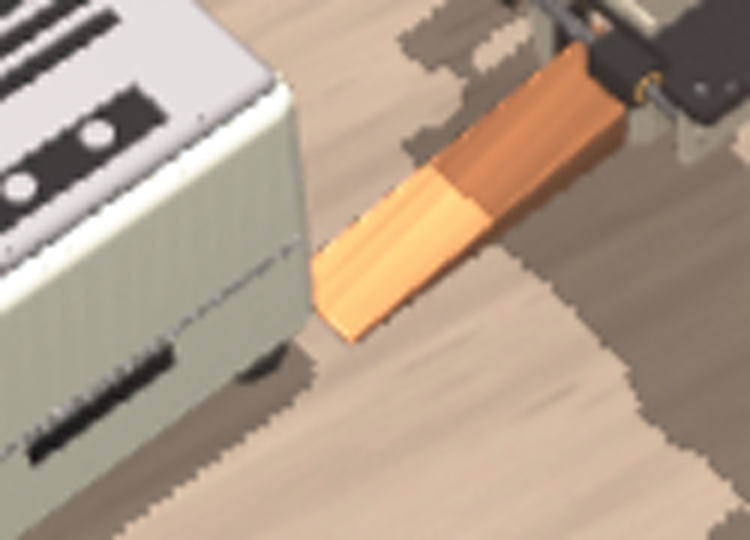

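View pics/wrist3.png

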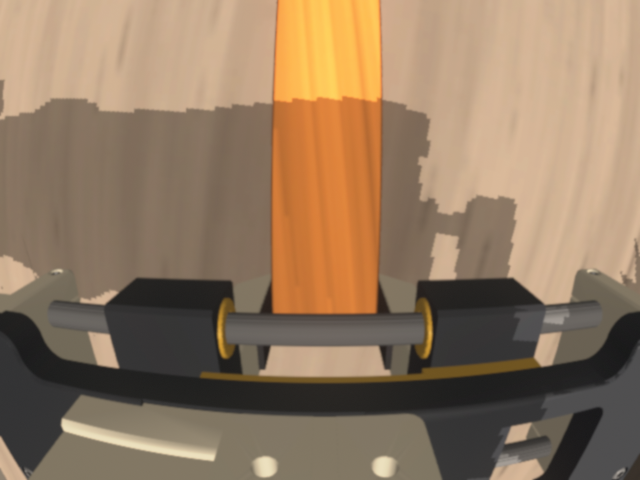

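Scene crop: the wedge is flat, its tip just right of the box with the foot straight ahead. Lateral error is about 1 mm. Advancing to just before the earliest possible contact.

Request:
step_arm:
  series:
    - [[0.03,-0.0015,0.01,0,0],[0.03,-0.003,0.02,0,0],[0.03,-0.005,0.03,0,0],[0.03,-0.0065,0.04,0,0],[0.03,-0.008,0.05,0,0],[0.03,-0.0094,0.057,0,0],[0.03,-0.0094,0.057,0,0],[0.03,-0.0094,0.057,0,0]]

```text
clock: 6.65
position: [0.5467, 0.0577, 0.0195]
ee_rot: [-2.031, -2.395, 0.002]
force: [0.1, -0.3, -0.0]
width: 0.477
```

Request:
step_arm:
  series:
    - [[0.03,-0.0003,0.002,0,0],[0.03,-0.0006,0.004,0,0],[0.03,-0.0006,0.004,0,0]]

```text
clock: 6.9
position: [0.5461, 0.0616, 0.0195]
ee_rot: [-2.031, -2.394, 0.001]
force: [-0.2, 1.7, 0.1]
width: 0.476
```

Request:
step_arm:
  series:
    - [[0.03,-0.0003,0.002,0,0],[0.03,-0.0006,0.004,0,0],[0.03,-0.0006,0.004,0,0]]

```text
clock: 7.15
position: [0.5454, 0.066, 0.0195]
ee_rot: [-2.031, -2.394, 0.001]
force: [0.0, 0.3, 0.2]
width: 0.477
```

Request:
step_arm:
  series:
    - [[0.03,-0.0003,0.002,0,0],[0.03,-0.0005,0.003,0,0],[0.03,-0.0005,0.003,0,0]]

```text
clock: 7.4
position: [0.5449, 0.0695, 0.0195]
ee_rot: [-2.03, -2.395, 0.001]
force: [-0.3, 1.0, 0.4]
width: 0.476
```

Request:
step_arm:
  series:
    - [[0.03,-0.0003,0.002,0,0],[0.03,-0.0005,0.003,0,0],[0.03,-0.0005,0.003,0,0]]

```text
clock: 7.65
position: [0.5443, 0.0729, 0.0195]
ee_rot: [-2.03, -2.395, 0.001]
force: [0.6, 1.1, 0.8]
width: 0.48
```

Request:
step_arm:
  series:
    - [[0.03,-0.0003,0.002,0,0],[0.03,-0.0005,0.003,0,0],[0.03,-0.0005,0.003,0,0]]

```text
clock: 7.9
position: [0.5438, 0.0756, 0.0195]
ee_rot: [-2.03, -2.395, 0.001]
force: [-0.3, -2.5, 0.4]
width: 0.478
```

Request:
step_arm:
  series:
    - [[0.03,-0.0002,0.001,0,0],[0.03,-0.0002,0.001,0,0]]

```text
clock: 8.07
position: [0.5438, 0.0758, 0.0195]
ee_rot: [-2.031, -2.394, 0.002]
force: [1.8, -5.9, 1.2]
width: 0.481
```

```bash
python3 wl.py 4 scene wrist|head -3; python3 - <<'E'
from h import *
b=load('scene4')['im'][190:330,180:380];cv2.imwrite('pics/f4.png',cv2.resize(b,None,fx=4,fy=4,interpolation=cv2.INTER_CUBIC)[...,::-1])
E
```

```text
8.0667 [0.5438 0.0758 0.0195] [-0.16  0.6  -0.11  1.96  0.11  0.59 -0.17] [ 1.8 -5.9  1.2] 44.2
toolx yaw 99.37874970697722 tilt 0.11620813582190731
scene [344 192  30  48 398] ((0.6195201277732849, -0.1802351325750351), (0.043094340711832047, 0.18757256865501404), 73.32771301269531) [[0.5230000019073486, -0.17399999499320984], [0.703000009059906, -0.2280000001192093], [0.7160000205039978, -0.18700000643730164], [0.5360000133514404, -0.13300000131130219]] -0.001 0.015
```

View pics/f4.png

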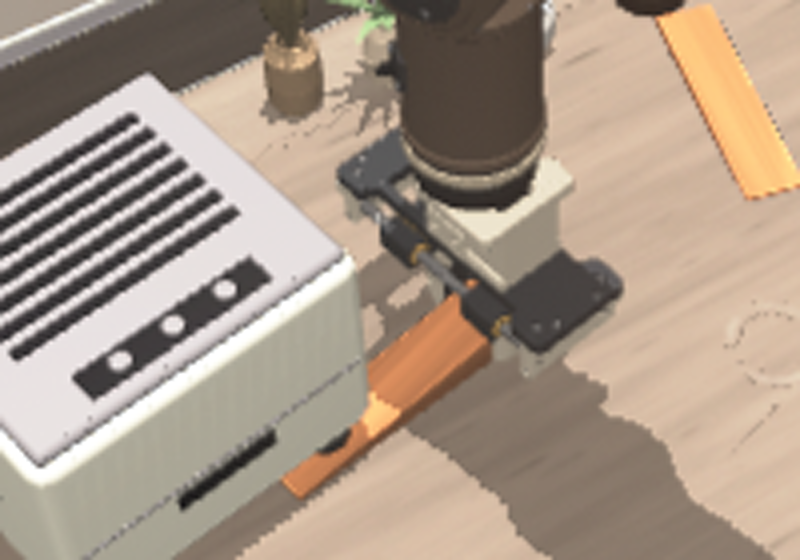

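View pics/wrist4.png

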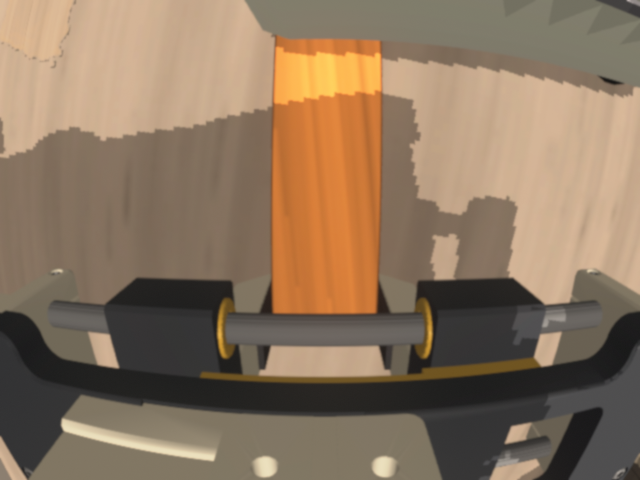

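The scene crop shows the tip emerging under the front edge past the foot. The force has risen to about 6 N against the push, and the gripper is clear of the wall. A little more to reach about 8–9 N.

Request:
step_arm:
  series:
    - [[0.03,-0.0002,0.0013,0,0],[0.03,-0.0002,0.0013,0,0],[0.03,-0.0002,0.0013,0,0]]

```text
clock: 8.42
position: [0.5436, 0.0762, 0.0195]
ee_rot: [-2.033, -2.394, 0.003]
force: [2.1, -5.2, -0.0]
width: 0.479
```

Request:
step_arm:
  series:
    - [[0.03,-0.0003,0.0017,0,0],[0.03,-0.0003,0.0017,0,0],[0.03,-0.0003,0.0017,0,0]]

```text
clock: 8.67
position: [0.5435, 0.0765, 0.0195]
ee_rot: [-2.035, -2.393, 0.005]
force: [1.7, -6.2, 1.1]
width: 0.476
```

Request:
step_arm:
  series:
    - [[0.03,-0.0004,0.0022,0,0],[0.03,-0.0004,0.0022,0,0],[0.03,-0.0004,0.0022,0,0]]

```text
clock: 8.92
position: [0.5432, 0.0768, 0.0195]
ee_rot: [2.036, 2.391, -0.007]
force: [1.9, -6.9, 0.7]
width: 0.479
```

Request:
step_arm:
  series:
    - [[0.03,-0.0005,0.003,0,0],[0.03,-0.0005,0.003,0,0],[0.03,-0.0005,0.003,0,0]]

```text
clock: 9.17
position: [0.543, 0.0773, 0.0195]
ee_rot: [2.038, 2.388, -0.01]
force: [1.6, -10.9, 1.8]
width: 0.477
```

Request:
step_arm:
  series:
    - [[0.065,0,0.001,0,0],[0.07,0,0,0,0],[0.07,0,0,0,0],[0.07,0,0,0,0],[0.07,0,0,0,0],[0.07,0,0,0,0],[0.07,0,0,0.01,0],[0.07,0,0,0.03,0],[0.07,0.005,-0.02,0.06,0],[0.07,0.01,-0.05,0.09,0],[0.07,0.01,-0.08,0.12,0],[0.07,0.01,-0.1,0.14,0],[0.07,0.01,-0.12,0.15,0],[0.07,0.01,-0.12,0.15,0]]

```text
clock: 10.33
position: [0.5543, -0.048, 0.1732]
ee_rot: [2.041, 2.377, -0.007]
force: [0.5, -0.2, 0.7]
width: 0.762
```

```bash
python3 wl.py 5 scene top wrist; python3 - <<'E'
from h import *
b=load('scene5')['im'][210:330,180:380];cv2.imwrite('pics/f5.png',cv2.resize(b,None,fx=4,fy=4,interpolation=cv2.INTER_CUBIC)[...,::-1])
for n in ['scene0','scene5','top0','top5']:
    P=cloud(load(n));m=((P[...,2]>.19)&(P[...,2]<.225)&(P[...,1]>.15)&(P[...,0]>.35)).astype(np.uint8)
    m=cv2.morphologyEx(m,cv2.MORPH_OPEN,np.ones((5,5)));k,l,st,ce=cv2.connectedComponentsWithStats(m);i=1+np.argmax(st[1:,4])
    q=P[l==i];r=cv2.minAreaRect(q[:,:2].astype(np.float32))
    A=np.c_[q[:,:2]-q[:,:2].mean(0),np.ones(len(q))];print(n,r,'plane',np.linalg.lstsq(A,q[:,2],rcond=None)[0].round(4))
E
```

```text
10.3333 [ 0.5543 -0.048   0.1732] [ 0.07  0.39 -0.11  1.82  0.06  0.92  0.08] [ 0.5 -0.2  0.7] 70.0
toolx yaw 98.69930565241147 tilt 0.5400427631498355
scene [250 263  59  52 362] ((0.5186482667922974, 0.15071290731430054), (0.02993268519639969, 0.1821029633283615), 11.840944290161133) [[0.48500001430511475, 0.2370000034570694], [0.5230000019073486, 0.05900000035762787], [0.5519999861717224, 0.06499999761581421], [0.5149999856948853, 0.24300000071525574]] -0.001 0.033
top [358 216  25  62 519] ((0.4836609959602356, -0.14601291716098785), (0.038384079933166504, 0.4488728940486908), 74.9744644165039) [[0.2619999945163727, -0.10599999874830246], [0.6949999928474426, -0.22300000488758087], [0.7049999833106995, -0.1860000044107437], [0.2720000147819519, -0.0689999982714653]] -0.006 0.811
top [230 265  47  23 445] ((0.5329376459121704, 0.1276078224182129), (0.042081333696842194, 0.12151774764060974), 7.419832229614258) [[0.5040000081062317, 0.1850000023841858], [0.5199999809265137, 0.06499999761581421], [0.5619999766349792, 0.07000000029802322], [0.5460000038146973, 0.19099999964237213]] 0
[... 530 characters left out ...]
38282776, -0.2540000081062317], [0.6809999942779541, -0.1850000023841858], [0.5640000104904175, -0.004000000189989805]] -0.001 0.249
scene0 ((0.5835975408554077, 0.2998499870300293), (0.19314053654670715, 0.21121753752231598), 9.102265357971191) plane [ 0.0096 -0.0045  0.2017]
scene5 ((0.5835786461830139, 0.29966026544570923), (0.1939440816640854, 0.2107398808002472), 8.782708168029785) plane [ 0.011  -0.0036  0.2016]
top0 ((0.5836319923400879, 0.2996491491794586), (0.19290170073509216, 0.212744802236557), 9.393891334533691) plane [0.0027 0.0015 0.201 ]
top5 ((0.5838071703910828, 0.29972323775291443), (0.19184255599975586, 0.21043218672275543), 9.425342559814453) plane [0.0031 0.0006 0.201 ]
```

View pics/f5.png

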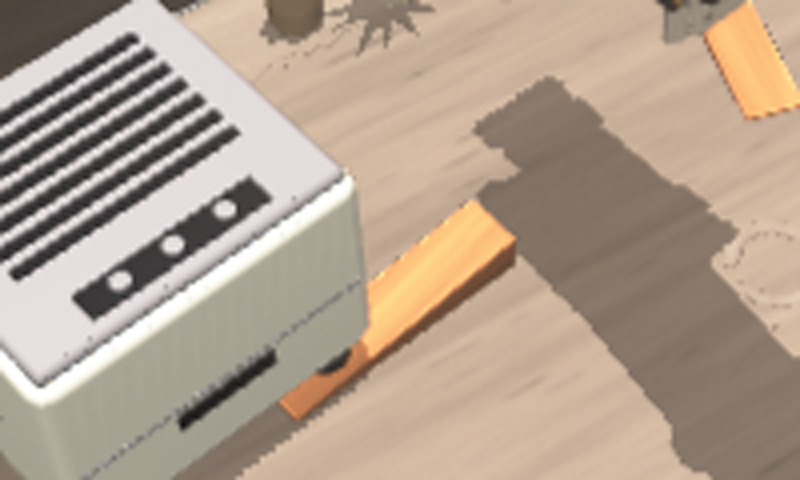

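View pics/wrist5.png

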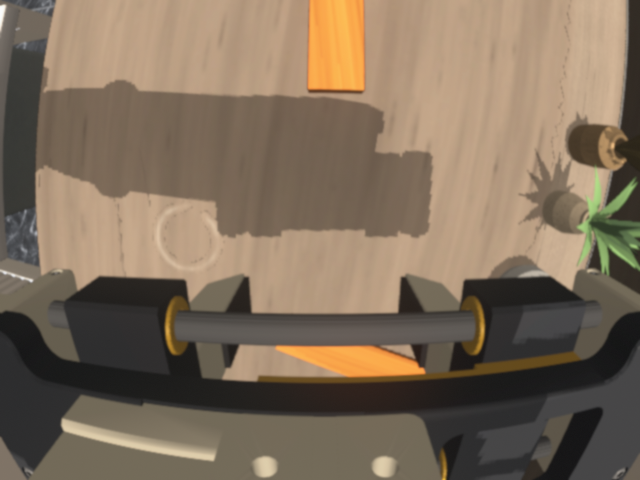

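The scene crop shows the wedge flat, under the foot and centred. The box top hasn't moved (<1 mm, no new tilt). The grip could have loosened it when it opened, so I'll press its end once with closed fingers to confirm the jam.

Request:
step_arm:
  series:
    - [[0,-0.003,0.03,0,0],[0,-0.006,0.06,-0.02,0],[0,-0.006,0.085,-0.05,0],[0,-0.006,0.085,-0.08,0],[0,-0.006,0.085,-0.11,0],[0,-0.006,0.085,-0.135,0],[0,-0.006,0.085,-0.15,0],[0,-0.006,0.085,-0.155,0],[0,-0.006,0.085,-0.155,0],[0,-0.006,0.085,-0.155,0]]

```text
clock: 11.32
position: [0.5463, 0.0447, 0.0144]
ee_rot: [2.036, 2.391, -0.009]
force: [0.2, -0.2, 0.2]
width: 0.086
```

Request:
step_arm:
  series:
    - [[0,0.0015,0,0.005,0],[0,0.0015,0,0.006,0],[0,0.001,0.004,0.006,0],[0,0.0005,0.007,0.006,0],[0,0.0005,0.008,0.006,0]]

```text
clock: 11.73
position: [0.5466, 0.0537, 0.0204]
ee_rot: [2.035, 2.392, -0.009]
force: [-0.0, -0.4, -0.5]
width: 0.006
```

Request:
step_arm:
  series:
    - [[0,-0.0002,0.001,0,0],[0,-0.0003,0.002,0,0],[0,-0.0003,0.002,0,0]]

```text
clock: 11.98
position: [0.5465, 0.0541, 0.0204]
ee_rot: [2.036, 2.39, -0.01]
force: [0.7, -5.3, -0.0]
width: 0.004
```

Request:
step_arm:
  series:
    - [[0,-0.0003,0.002,0,0],[0,-0.0003,0.002,0,0],[0,-0.0003,0.002,0,0]]

```text
clock: 12.23
position: [0.5465, 0.0542, 0.0205]
ee_rot: [2.037, 2.387, -0.013]
force: [1.6, -5.1, 1.4]
width: 0.004
```

Request:
step_arm:
  series:
    - [[0,-0.0003,0.0025,0,0],[0,-0.0003,0.0025,0,0],[0,-0.0003,0.0025,0,0]]

```text
clock: 12.48
position: [0.5465, 0.0542, 0.0205]
ee_rot: [2.039, 2.383, -0.015]
force: [1.7, -7.6, 1.1]
width: 0.003
```

Request:
step_arm:
  series:
    - [[0,-0.0004,0.0033,0,0],[0,-0.0004,0.0033,0,0],[0,-0.0004,0.0033,0,0]]

```text
clock: 12.73
position: [0.5464, 0.0543, 0.0205]
ee_rot: [2.041, 2.379, -0.019]
force: [1.6, -10.1, 1.2]
width: 0.007
```

The wedge stays put under about 10 N, so it is jammed. Backing straight off and up.

Request:
step_arm:
  series:
    - [[0,0.001,-0.004,0,0],[0,0.003,-0.015,0,0],[0,0.005,-0.03,0.005,0],[0,0.005,-0.04,0.03,0],[0,0.005,-0.05,0.06,0],[0,0.005,-0.07,0.09,0],[0,0.005,-0.09,0.12,0],[0,0.005,-0.1,0.15,0],[0,0.005,-0.1,0.15,0],[0,0.005,-0.1,0.15,0],[0,0.005,-0.1,0.15,0]]

```text
clock: 13.65
position: [0.5511, -0.0457, 0.1701]
ee_rot: [2.041, 2.379, -0.019]
force: [-0.1, 0.9, -0.7]
width: 0.0
```

```bash
python3 wl.py 6 scene top; python3 - <<'E'
from h import *
b=load('scene6')['im'][150:330,180:420];cv2.imwrite('pics/f6.png',cv2.resize(b,None,fx=3.3,fy=3.3,interpolation=cv2.INTER_CUBIC)[...,::-1])
for n in ['scene6','top6']:
    P=cloud(load(n));m=((P[...,2]>.19)&(P[...,2]<.225)&(P[...,1]>.15)&(P[...,0]>.35)).astype(np.uint8)
    m=cv2.morphologyEx(m,cv2.MORPH_OPEN,np.ones((5,5)));k,l,st,ce=cv2.connectedComponentsWithStats(m);i=1+np.argmax(st[1:,4])
    q=P[l==i];r=cv2.minAreaRect(q[:,:2].astype(np.float32))
    A=np.c_[q[:,:2]-q[:,:2].mean(0),np.ones(len(q))];print(n,r,'plane',np.linalg.lstsq(A,q[:,2],rcond=None)[0].round(4))
E
```

```text
13.65 [ 0.5511 -0.0457  0.1701] [ 0.07  0.4  -0.13  1.83  0.08  0.92  0.06] [-0.1  0.9 -0.7] 0.0
toolx yaw 98.74194032250325 tilt 0.799763901392398
scene [357 212  20  28 259] ((0.5745291709899902, -0.16886043548583984), (0.04064558818936348, 0.09366333484649658), 74.12308502197266) [[0.5239999890327454, -0.17599999904632568], [0.6140000224113464, -0.20100000500679016], [0.625, -0.16200000047683716], [0.5350000262260437, -0.13699999451637268]] -0.003 0.013
scene [250 265  58  50 352] ((0.5191259980201721, 0.15161721408367157), (0.022350963205099106, 0.18003658950328827), 8.76448917388916) [[0.49399998784065247, 0.23899999260902405], [0.5220000147819519, 0.061000000685453415], [0.5440000295639038, 0.06400000303983688], [0.515999972820282, 0.24199999868869781]] -0.002 0.032
top [359 216  24  61 508] ((0.5225717425346375, -0.15714305639266968), (0.03759703040122986, 0.3720707893371582), 75.09331512451172) [[0.33799999952316284, -0.12700000405311584], [0.6980000138282776, -0.22300000488758087], [0.7070000171661377, -0.18700000643730164], [0.3479999899864197, -0.09099999815225601]] -0.004 0.654
top [231 265  46  23 448] ((0.5333008766174316, 0.12626415491104126), (0.043263085186481476, 0.1191515326499939), 8.3624906539917) [[0.503000020980835, 0.18199999630451202], [0.5210000276565552, 0.06400000303983688], [0.5630000233650208, 0.07000000029802322], [0.5460000038146973, 0.18799999356269836]] 0.005 0.035
scene6 ((0.5837879776954651, 0.29917460680007935), (0.19227038323879242, 0.21328839659690857), 8.861700057983398) plane [ 0.0094 -0.0039  0.2017]
top6 ((0.5850699543952942, 0.2995453476905823), (0.19245709478855133, 0.2113596796989441), 8.537814140319824) plane [0.0034 0.0011 0.2011]
```

View pics/f6.png

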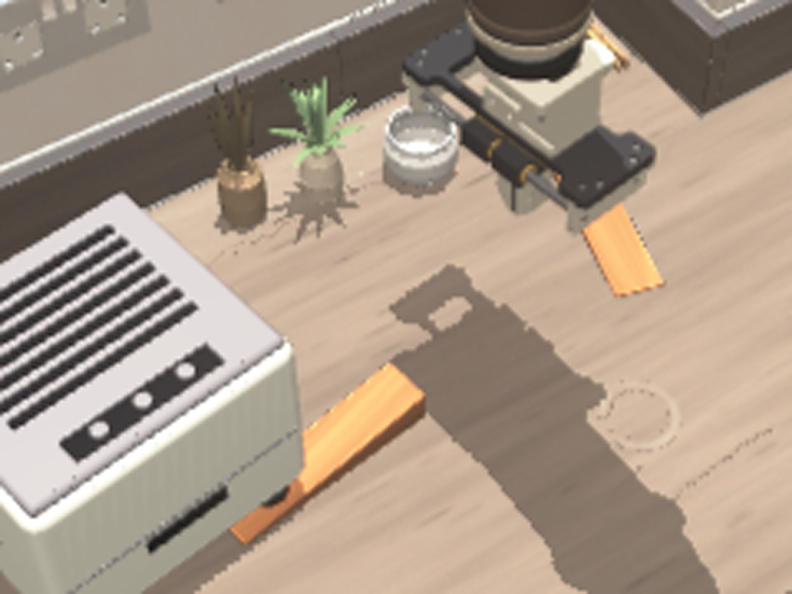

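```bash
python3 -c "
from cell import arm
print(arm.sign_off())"
```

```text
the job is handed in; nothing more can be done
None
```

The thicker wedge is under the dehumidifier's short front right foot, jammed and free-standing. I handed the job in at about 14 s; the sign-off gives no verdict.

I gripped the wedge near its thick end, turned it and slid it along the worktop under the foot from the right-hand side. The first push reached about 10 N. I then let go and pressed its end with closed fingers, again to about 10 N, and it moved only about 0.1 mm after first contact.

**Last checks:**
- **Wedge:** it lies flat, with its centre line about 2 mm from the foot's middle. The foot is about 20 mm from the wedge's middle towards the thin end.
- **Dehumidifier:** the two cameras put it within about 1.5 mm of where it stood, which is about the calibration error, with no measurable change of tilt.
- **Other objects:** the parts of the thin wedge I could see had not moved, and the cup looked undisturbed. I did not re-measure the cup, tape or tin.
- **Robot:** the arm and gripper are clear of everything.

The upward force on the foot could not be measured. That it exceeds 2.5 N is inferred from how firmly the wedge resisted the push. No check failed. One push reading fell slightly (5.9 to 5.2 N) while the tool moved forward, which I took as sensor noise of about 1 N.

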